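# Click the extraction selector round to yellow and start the extractor

### The job

Get the dust extraction going on the yellow branch: with a fingertip, flick the lobed wheel on the blue selector box clockwise (seen from above), click by click, until its yellow lobe rests at the white pointer, never letting it run on past the pointer. Only then press the green button of the push-button station fully down and let it come up again. Be gentle, do not grip anything, leave the red button alone and do not disturb the loose things on the bench.

Things in the scene. Friction and masses are not known exactly. Their poses are not given: they have to be found in the camera images.
- selector: fixed blue selector box, 170 x 170 x 60 tall; origin at the centre of its underside, straight below the wheel's axis. The white pointer lies flat on its top (3 high, 62 to 85 from the axis) along the box's +x. It may be turned by up to 0.35 rad, and may stand on the left or the right half of the bench.
- wheel_axis (a point): point on the wheel's vertical axis at the height of the lobes' top (86 above the bench)
- pointer (a point): tip of the white pointer on the box top, 62 from the wheel axis, in the direction where the yellow lobe must come to rest
- yellow_lobe (a point): top of the end of the yellow lobe, 52 from the wheel axis (the other five lobes are light grey)
- wheel_turn (a joint): wheel angle in rad, growing clockwise seen from above; 0 when the yellow lobe is at the pointer. A spring detent holds it at every 1.047 rad (60 degrees: one click); a lobe pushed more than half a click snaps on to the next by itself. It starts one to four clicks short of 0 (-1.05 to -4.19), may start a little off its click position and settles. A click takes about 5 to 12 N at a lobe's end. Anticlockwise it meets a stop at -4.6, clockwise it can be run past 0 up to 3.1.
- station: fixed grey push-button station with a yellow face, 90 x 160 x 50 tall; origin at the centre of its underside. Green button 38 from its middle along its own +y, red button 38 along its -y. Turned by up to 0.5 rad; it stands on the other half of the bench from the selector.
- start_top (a point): centre of the green button's top, 72 above the bench at rest; cap radius 16, in a black collar of radius 24 whose top is 62 above the bench; it moves straight down
- start (a joint): travel of the green button, m: 0 up, 0.006 fully down, about 5 N; springs back
- stop_top (a point): centre of the red button's top, same size as the green one; not to be pressed
- stop (a joint): travel of the red button, m: 0 up, 0.006 fully down
- wheel: wheel lying flat on the box, origin on its axis at the box top (60): dark hub of radius 29, six lobes 60 degrees apart, each an 8 wide radial arm with a round end of radius 5 centred 52 from the axis. The lobes fill heights 64 to 86. Gaps are 42 wide between lobe ends, open from above and outside down to the box top, narrowing inward: keep a fingertip near the rim so that it does not wedge
- offcut: loose wooden offcut, 90 x 28 x 22, lying between selector and station; origin at the centre of its underside
- paint_tin: loose paint tin with a blue label, diameter 84, 110 tall, at the far side of the bench; origin under its centre
- glue: loose white glue bottle, diameter 56, 160 tall, at the left; origin under its centre
- varnish_tin: loose small tin, diameter 72, 85 tall, at the right; origin under its centre
- hammer: loose hammer lying at the far right; body origin under its middle
- screwdriver: loose screwdriver lying across, near the robot; body origin under its middle
- brush: loose paint brush lying at the far left; body origin under its middle
There are look-alikes about, which are no part of the job. Several things have the shape of the station; the one meant has the colours described above.

How it is judged:
By the outcome, as a careful person would: the job done as asked, in the order asked, and still so for the second after the job is handed in, with the robot touching nothing.
It also fails if it takes over 58 s, if anything falls off the work surface, if the arm or the gripper's body presses on something with over 40 N, if the wrist force passes 120 N, or if a joint passes its speed limit or range.

### The arm

A 6-joint arm with a two-finger parallel gripper is mounted at the origin on the work surface. World frame = base frame: x ahead of the robot, y to its left, z up, the work surface at z = 0. Lengths are in m, angles in rad, forces in N, time in s.
With the tool pointing down it reaches from about 0.35 to 0.925 m from the base axis. Payload 6.4 kg.
Tool frame: the origin (TCP) lies midway between the tips of the shut fingers; the grasp point (between the pads) lies manip.grip_point_offset behind it (manip.grip_point_offset is the distance from the TCP to the grasp point, in m); z points along the fingers, y is the direction in which the jaws open and shut (so a half turn about z gives the same grasp; the last joint's range is limited). The gripper opens to 85 mm and grips with 20 to 120 N. Pads are 22 mm wide; open, the fingers measure 114 mm over their backs; the gripper's body (76 mm by 85 mm) begins 54 mm behind the grasp point. The pads swing forward as they close: fully open they stand 13 mm farther back than shut.
Start: joints at [-1.29, 0.245, 1.558, -0, 1.339, -0.174], TCP at [0.286, -0.584, 0.231] pointing down, gripper open.
Joint ranges: [-3.13, 3.13], [-1.02, 2.26], [0.13, 2.54], [-0.95, 4.09], [0.21, 2.88], [-2.74, 2.74]. Speed limits (rad/s): [2.57, 2.57, 3.14, 3.14, 3.14, 3.14].

### API

Orientations are given as a unit quaternion [w, x, y, z].
In Python, from rig import manip, eyes gives the robot as it stands.
- The arm moves only by the shell command python3 -m inch 'ROWS'. ROWS is JSON, a list of rows, each a list of 7 numbers: the opening, from 0 (shut) to 1 (fully open), then the shift along the world's x, y, z in mm, then the turn, a rotation vector about the world's x, y, z in rad. A call has exactly 5 rows; each row is the pose to reach, as a shift and turn from the pose commanded when the call began; what a row does not reach only later rows make up. A row lasts 1/10 s, in which the tool goes at most 50 mm and 8.59 degrees, less where a joint would pass 70% of its speed; a pose out of reach is approached as far as the arm can. A call with a gripper value outside its range is refused whole. The fingers move at their own pace and stop on an object; the grip force is fixed at half the most. Time passes only in rows, so rows that repeat a pose let the fingers close, or fill a call up. It gives the time, the measured TCP pose, the force and the opening at its end, in the units of the state.
- manip.observe(): the state, without advancing time (a new reading comes with each control period).
- eyes.grab_frame(name): name is "scene" or "top" or "wrist"; returns a dict with "img" (480x640x3 uint8, red, green, blue), "vfov" (degrees; the focal length in pixels is half the picture's height over the tangent of half this angle, whatever the lens; pixels are square), "cx", "cy" (the principal point, pixels), "rvec" (rotation vector, rad) and "tvec" (3), from world to camera coordinates, as OpenCV has them; the wrist camera has in their place "mount" (4x4, takes a point from camera to tool coordinates, whose origin is the TCP and whose axes are the flange's). Camera axes: x right, y down, z forward; pixel columns grow to the right and rows downward; lengths in m; the calibration is good to about 2 mm. The wrist camera is an equidistant fisheye: a pixel r from the principal point sees the ray r / f radians off the axis. A picture is of the moment at which its call begins: read the wrist's pose just before it. There is no depth.
- manip.sign_off(): hands the job in, once; it reports no verdict.
The state is a dict: "time": time; "joint_positions": joint angles; "joint_velocities": joint speeds; "joint_efforts": joint torques, N m; "eef_pos": TCP position; "tool_rot": TCP orientation; "wrist_force": force on the tool from outside, world axes, zero at the start; "ft_torque": the same for the moment, N m; "gripper_width": opening from 0.0 (shut) to 1.0 (fully open).
Only numpy, scipy, OpenCV 4.12 (cv2) and the standard library are available. Lean on these libraries where they do the work, as an engineer would, in place of code of your own. Each camera call takes 0.05 s, during which the arm holds its last target.

## Working session

There is one attempt and no reset: what is moved stays moved. The work goes in short steps, Python scripts to look and compute and a shell command to move; the robot and the scene stay as the last step left them, time stands still between calls to the robot, and variables do not carry over. Pictures are saved under pics/ and viewed, and the job is handed in when it is done.

```bash
ls; mkdir -p pics
python3 - <<'E'
from rig import manip, eyes
import cv2
o=manip.observe(); print(o, manip.grip_point_offset)
for n in ("scene","top","wrist"):
    f=eyes.grab_frame(n); cv2.imwrite(f"pics/{n}0.png",f["img"][:,:,::-1]); print(n,{k:v for k,v in f.items() if k!="img"})
E
```

```text
pics
{'time': 0.0, 'joint_positions': array([-1.29012142e+00,  2.45822086e-01,  1.55900157e+00,  4.23840921e-05,
        1.33869744e+00, -1.74082462e-01]), 'joint_velocities': array([-1.17334135e-03,  3.41416040e-05,  5.77592650e-04, -4.67921878e-04,
        2.94984177e-04, -4.08304813e-04]), 'joint_efforts': array([-1.53871279e-03, -4.29513073e+01, -3.26124752e+01, -1.68345478e-04,
        5.46024981e-03, -6.42196909e-06]), 'eef_pos': array([ 0.28537934, -0.58339039,  0.23018188]), 'tool_rot': array([-9.63949777e-04,  9.74261301e-01,  2.25419582e-01, -3.07751727e-05]), 'wrist_force': array([ 0.42865586,  0.49546129, -0.26517556]), 'ft_torque': array([ 0.02184366, -0.01477359,  0.00979201]), 'gripper_width': 1.0036085707113875} 0.0187
scene {'vfov': 47.890989002199156, 'cx': 320.52688294636505, 'cy': 238.084022720014, 'rvec': array([ 1.97493614,  1.66579407, -0.58556317]), 'tvec': array([-0.07130274, -0.36966961,  1.87478709])}
top {'vfov': 42.27715928203464, 'cx': 331.4334650388197, 'cy': 237.67811224945794, 'rvec': array([ 2.14882795, -2.14409628,  0.14506633]), 'tvec': array([-0.02136387,  0.54080811,  1.68716014])}
wrist {'vfov': 65.70646984690485, 'cx': 323.1668730026953, 'cy': 241.85365966981988, 'mount': array([[-2.95444569e-04, -9.44288341e-01, -3.29119190e-01,
         8.38148870e-02],
       [ 9.99999270e-01, -6.64619266e-04,  1.00920238e-03,
         6.19505058e-04],
       [-1.17171700e-03, -3.29118651e-01,  9.44287848e-01,
        -1.42559648e-01],
       [ 0.00000000e+00,  0.00000000e+00,  0.00000000e+00,
         1.00000000e+00]])}
```

View pics/top0.png

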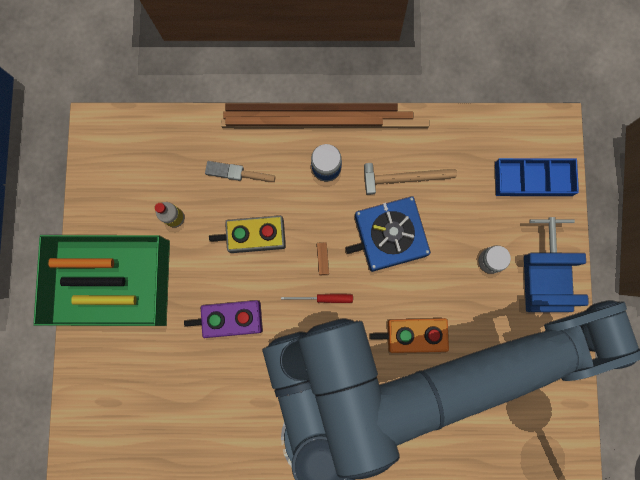

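View pics/scene0.png

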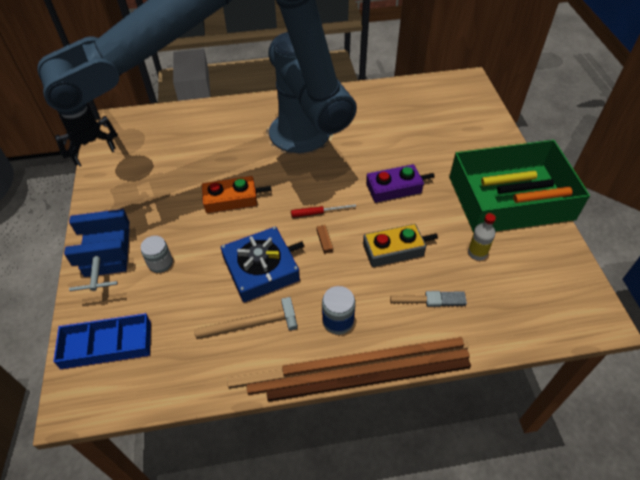

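The top view shows the selector at about (393,232) and the yellow-faced station at (255,234), with green at (239,234) and red at (268,231). Next I'll zoom in on both.

```bash
cat > h.py <<'E'
import numpy as np, cv2
from rig import manip, eyes
from scipy.spatial.transform import Rotation as R
def ray(f,u,v):
    F=240/np.tan(np.radians(f["vfov"]/2)); Rm=R.from_rotvec(f["rvec"]).as_matrix()
    d=Rm.T@np.array([(u-f["cx"])/F,(v-f["cy"])/F,1]); return -Rm.T@f["tvec"],d
def onz(f,u,v,z):
    c,d=ray(f,u,v); return c+d*(z-c[2])/d[2]
def proj(f,p):
    F=240/np.tan(np.radians(f["vfov"]/2)); Rm=R.from_rotvec(f["rvec"]).as_matrix()
    q=Rm@np.array(p)+f["tvec"]; return f["cx"]+F*q[0]/q[2],f["cy"]+F*q[1]/q[2]
def blobs(m,amin=5):
    n,l,s,c=cv2.connectedComponentsWithStats(m.astype(np.uint8))
    return [(c[i].round(2).tolist(),int(s[i,4]),s[i,:4].tolist()) for i in range(1,n) if s[i,4]>=amin]
E
python3 - <<'E'
from h import *
t=cv2.imread("pics/top0.png"); s=cv2.imread("pics/scene0.png")
a=cv2.resize(t[190:275,350:435],None,fx=7,fy=7,interpolation=cv2.INTER_CUBIC)
cv2.imwrite("pics/ta.png",a[:600])
a=cv2.resize(s[220:305,210:310],None,fx=7,fy=7,interpolation=cv2.INTER_CUBIC)
cv2.imwrite("pics/sa.png",a[:600])
E
```

```text
(no output)
```

View pics/ta.png

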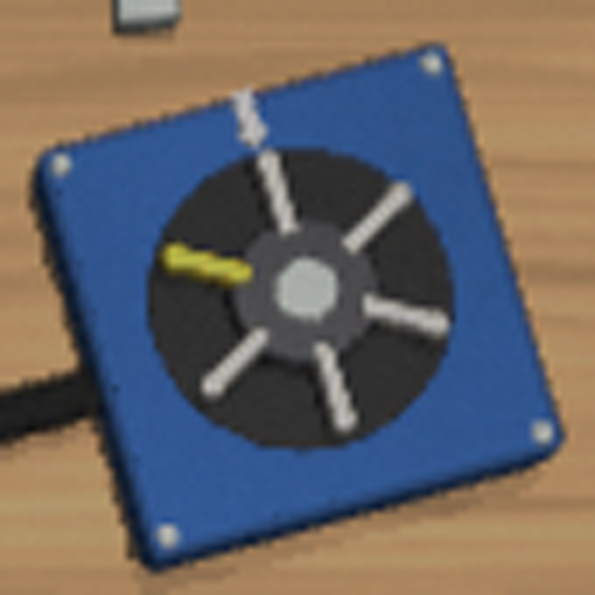

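View pics/sa.png

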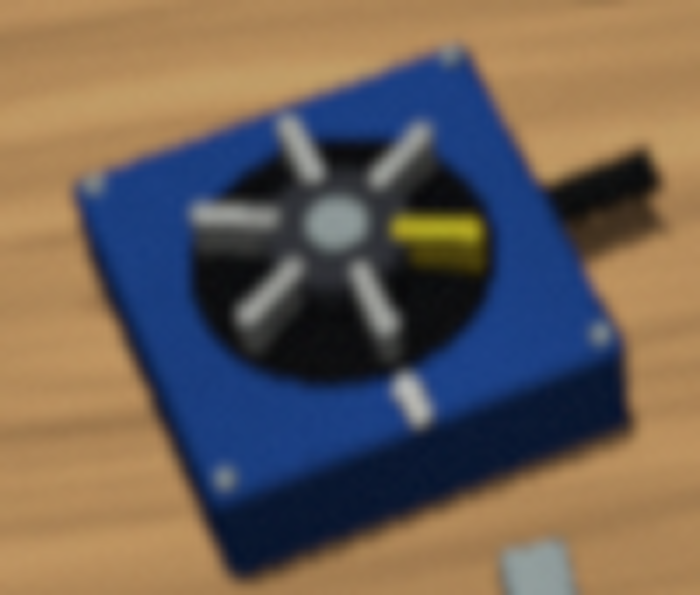

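The yellow lobe is one click anticlockwise of the pointer. Next I'll get metric positions.

Run:
```python
from h import *
f=eyes.grab_frame("top"); g=eyes.grab_frame("scene")
im=f["img"].astype(int); hsv=cv2.cvtColor(f["img"],cv2.COLOR_RGB2HSV).astype(int)
H,S,V=hsv[...,0],hsv[...,1],hsv[...,2]
def box(m,x0,y0,x1,y1):
    z=np.zeros_like(m);z[y0:y1,x0:x1]=m[y0:y1,x0:x1];return z
W=box((S<50)&(V>140),352,192,432,272); print("white",blobs(W,3))
Y=box((abs(H-28)<6)&(S>120)&(V>110),352,192,432,272); print("yel",blobs(Y,3))
B=box((abs(H-110)<12)&(S>120)&(V>100),350,190,436,275)
c=max(cv2.findContours(B.astype(np.uint8),0,2)[0],key=cv2.contourArea)
r=cv2.minAreaRect(c); pts=[onz(f,*p,.06)[:2].round(4).tolist() for p in cv2.boxPoints(r)]; print("box",r,pts,np.mean(pts,0))
lobes=[]
# station
G=box((abs(H-65)<15)&(S>100)&(V>60),200,215,290,255)
Rd=box(((H<8)|(H>172))&(S>120)&(V>80),200,215,290,255)
for n,m in(("G",G),("R",Rd)):
    for b in blobs(m,15): print(n,b,onz(f,*b[0],.072)[:2].round(4))
    # scene
hs=cv2.cvtColor(g["img"],cv2.COLOR_RGB2HSV).astype(int);H,S,V=hs[...,0],hs[...,1],hs[...,2]
G2=box((abs(H-65)<15)&(S>100)&(V>60),355,220,440,265);R2=box(((H<8)|(H>172))&(S>120)&(V>80),355,220,440,265)
for n,m in(("G",G2),("R",R2)):
    for b in blobs(m,15): print(n,b,onz(g,*b[0],.072)[:2].round(4))
for u,v in [(388,213),(408,216.5),(414,236.5),(400,251.5),(380,246),(374,226.5)]: print(onz(f,u,v,.086)[:2].round(4))
```

```text
white [([368.0, 192.0], 3, [367, 192, 3, 1]), ([411.5, 198.5], 4, [411, 198, 2, 2]), ([385.1, 206.45], 20, [383, 203, 5, 8]), ([358.4, 212.8], 5, [358, 212, 2, 3]), ([389.22, 216.81], 27, [387, 212, 5, 11]), ([403.5, 220.5], 26, [399, 216, 10, 10]), ([393.43, 230.72], 54, [390, 227, 8, 8]), ([407.33, 234.33], 27, [402, 232, 12, 5]), ([382.92, 241.15], 26, [379, 237, 9, 9]), ([397.41, 244.59], 29, [395, 239, 6, 12]), ([427.17, 251.17], 6, [426, 250, 3, 3]), ([373.5, 266.0], 6, [373, 265, 2, 3])]
yel [([379.17, 227.14], 36, [373, 225, 13, 5])]
box ((392.5660400390625, 232.48114013671875), (60.3012809753418, 60.43864059448242), 74.05460357666016) [[0.61, -0.0857], [0.6569, -0.2467], [0.4955, -0.2894], [0.4497, -0.1304]] [ 0.553025 -0.18805 ]
G ([239.25, 232.96], 105, [234, 228, 12, 11]) [0.5486 0.2312]
R ([267.05, 230.52], 103, [262, 225, 11, 12]) [0.5554 0.1554]
G ([407.92, 233.03], 75, [403, 229, 11, 9]) [0.5545 0.2271]
R ([381.97, 238.42], 76, [377, 235, 11, 8]) [0.5604 0.1518]
[ 0.602  -0.1738]
[ 0.5925 -0.2279]
[ 0.5377 -0.2433]
[ 0.4969 -0.205 ]
[ 0.5117 -0.1514]
[ 0.5648 -0.1356]
```

```bash
python3 -m inch '[[0,21,41,0,0,0,0.09],[0,42,82,0,0,0,0.18],[0,63,123,0,0,0,0.27],[0,84,164,0,0,0,0.36],[0,105,205,0,0,0,0.45]]'; python3 -m inch '[[0,21,41,-8,0,0,0.09],[0,42,82,-16,0,0,0.18],[0,63,123,-24,0,0,0.27],[0,84,164,-32,0,0,0.36],[0,104,204,-40,0,0,0.42]]'
cat > w.py <<'E'
from h import *
import sys
def wproj(f,o,p):
    T=R.from_quat(np.r_[o["tool_rot"][1:],o["tool_rot"][0]]).as_matrix()
    q=T.T@(np.array(p)-o["eef_pos"]); m=f["mount"]; c=m[:3,:3].T@(q-m[:3,3])
    F=240/np.tan(np.radians(f["vfov"]/2)); th=np.arctan2(np.hypot(c[0],c[1]),c[2]); k=F*th/np.hypot(c[0],c[1])
    return f["cx"]+k*c[0],f["cy"]+k*c[1]
def wonz(f,o,u,v,z):
    F=240/np.tan(np.radians(f["vfov"]/2)); dx,dy=u-f["cx"],v-f["cy"]; r=np.hypot(dx,dy); th=r/F
    c=np.array([np.sin(th)*dx/r,np.sin(th)*dy/r,np.cos(th)]); m=f["mount"]
    T=R.from_quat(np.r_[o["tool_rot"][1:],o["tool_rot"][0]]).as_matrix()
    d=T@m[:3,:3]@c; p=T@m[:3,3]+o["eef_pos"]; return p+d*(z-p[2])/d[2]
def yaw(o):
    T=R.from_quat(np.r_[o["tool_rot"][1:],o["tool_rot"][0]]).as_matrix(); return np.degrees(np.arctan2(T[1,0],T[0,0])),T[:,2]
E
python3 - <<'E'
from w import *
o=manip.observe(); f=eyes.grab_frame("wrist"); cv2.imwrite("pics/w1.png",f["img"][:,:,::-1])
print(o["time"],o["eef_pos"],yaw(o),o["joint_positions"],o["gripper_width"],o["wrist_force"])
E
```

```text
time: 0.75
eef_pos: [0.391, -0.3772, 0.2312]
tool_rot: [0.0, 0.899, 0.439, 0.0]
wrist_force: [0.8, 0.2, -0.6]
gripper_width: 0.147
time: 1.25
eef_pos: [0.4951, -0.1731, 0.1912]
tool_rot: [0.0, 0.788, 0.616, 0.0]
wrist_force: [0.9, -0.1, -0.3]
gripper_width: -0.001
1.25 [ 0.49513558 -0.17309366  0.19117923] (np.float64(76.07725440377006), array([ 5.01668217e-04, -2.71306489e-04, -9.99999837e-01])) [-5.52680886e-01 -9.65758276e-03  1.91230811e+00  3.43259703e-05
  1.23837272e+00 -3.09694366e-01] -0.0008680089691717972 [ 0.85645822 -0.1388543  -0.28656875]
```

View pics/w1.png

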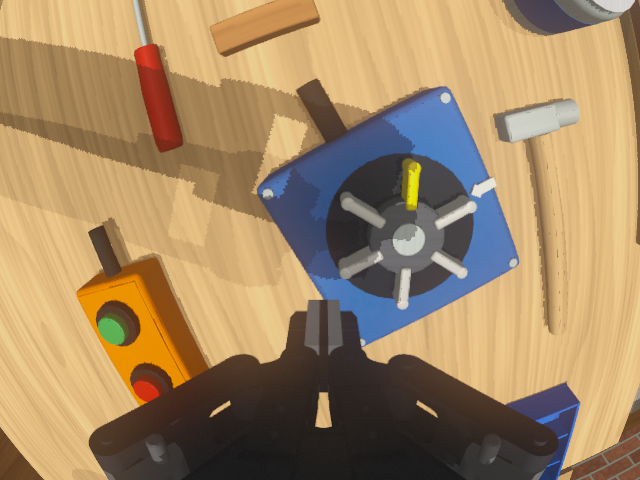

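Run:
```python
from w import *
o=manip.observe(); f=eyes.grab_frame("wrist")
hsv=cv2.cvtColor(f["img"],cv2.COLOR_RGB2HSV).astype(int);H,S,V=hsv[...,0],hsv[...,1],hsv[...,2]
t=o["eef_pos"]; print("tip px",wproj(f,o,t),"under at .086",wproj(f,o,[t[0],t[1],.086]))
A=np.array([.5509,-.1895])
for a in [15.6+60*k for k in range(6)]:
    p=A+.052*np.array([np.cos(np.radians(a)),np.sin(np.radians(a))]); print(a,wproj(f,o,[*p,.086]))
print(wproj(f,o,[*A,.086]))
# round lobe-end pixel picks (end of lobe tops)
P=[(471,207),(464,272),(403,303),(345,270),(347,199),(412,165)]
q=np.array([wonz(f,o,*p,.086)[:2] for p in P]);print(q.round(4),q.mean(0),np.linalg.norm(q-q.mean(0),axis=1).round(4),np.degrees(np.arctan2(*(q-q.mean(0))[:,::-1].T)).round(1))
```

```text
tip px (np.float64(324.1207634944712), np.float64(314.3051033246018)) under at .086 (np.float64(323.9277122359117), np.float64(239.45500606823876))
15.6 (np.float64(467.5734312987579), np.float64(217.5386994905822))
75.6 (np.float64(410.8240221834343), np.float64(179.02911249984894))
135.6 (np.float64(343.9746992075094), np.float64(214.43967206147272))
195.6 (np.float64(341.6322045271123), np.float64(283.27052153720314))
255.6 (np.float64(398.4626584512339), np.float64(313.73111441933975))
315.6 (np.float64(458.1437419174222), np.float64(283.017049309777))
(np.float64(405.14562481652064), np.float64(250.7516989345569))
[[ 0.6046 -0.1683]
 [ 0.5936 -0.2178]
 [ 0.5428 -0.2314]
 [ 0.5055 -0.1937]
 [ 0.5181 -0.143 ]
 [ 0.5664 -0.1298]] [ 0.55519468 -0.18065745] [0.051  0.0535 0.0522 0.0514 0.0528 0.0521] [  14.1  -44.  -103.7 -165.3  134.5   77.5]
```

Run:
```python
from w import *
o=manip.observe(); f=eyes.grab_frame("wrist"); cv2.imwrite("pics/w2.png",f["img"][:,:,::-1])
print(o["time"],o["eef_pos"],yaw(o)[0])
hsv=cv2.cvtColor(f["img"],cv2.COLOR_RGB2HSV).astype(int);H,S,V=hsv[...,0],hsv[...,1],hsv[...,2]
m=np.zeros((480,640),bool);m[140:320,330:490]=1
print(blobs((S<60)&(V>140)&m,20),blobs((abs(H-29)<6)&(S>120)&(V>100)&m,20))
g=eyes.grab_frame("scene"); f=eyes.grab_frame("top")
# cap in scene / top : triangulate
for n,gg,bx in(("scene",g,(225,235,305,290)),("top",f,(352,192,432,272))):
    h=cv2.cvtColor(gg["img"],cv2.COLOR_RGB2HSV).astype(int); mm=np.zeros((480,640),bool); mm[bx[1]:bx[3],bx[0]:bx[2]]=1
    b=blobs((h[...,1]<60)&(h[...,2]>130)&mm,8); print(n,b)
    cv2.imwrite(f"pics/{n}2.png",cv2.resize(gg["img"][bx[1]-15:bx[3]+15,bx[0]-15:bx[2]+15,::-1],None,fx=5,fy=5))
```

```text
1.35 [ 0.49513629 -0.17031448  0.18986366] 76.30716783084928
[([481.56, 193.33], 195, [472, 184, 18, 18]), ([363.84, 216.44], 401, [344, 203, 42, 29]), ([457.38, 219.35], 451, [436, 206, 43, 28]), ([410.02, 244.52], 785, [394, 230, 33, 30]), ([362.46, 269.42], 373, [342, 256, 43, 28]), ([450.45, 269.52], 404, [432, 256, 37, 28]), ([404.89, 293.15], 401, [397, 273, 15, 41])] [([412.22, 187.68], 775, [403, 163, 20, 52])]
scene [([242.04, 250.3], 23, [238, 249, 10, 3]), ([256.1, 251.7], 20, [254, 249, 5, 6]), ([248.13, 261.27], 15, [245, 258, 7, 8]), ([262.84, 262.42], 19, [261, 258, 5, 9]), ([268.17, 276.3], 23, [266, 274, 5, 6])]
top [([384.5, 204.5], 10, [383, 203, 4, 4])]
```

View pics/w2.png

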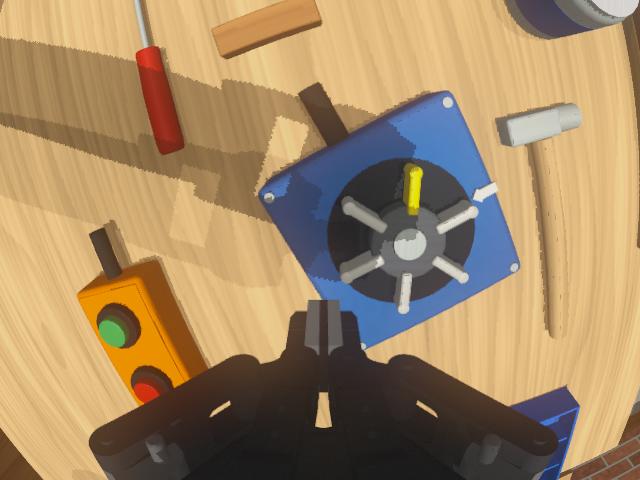

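View pics/top2.png

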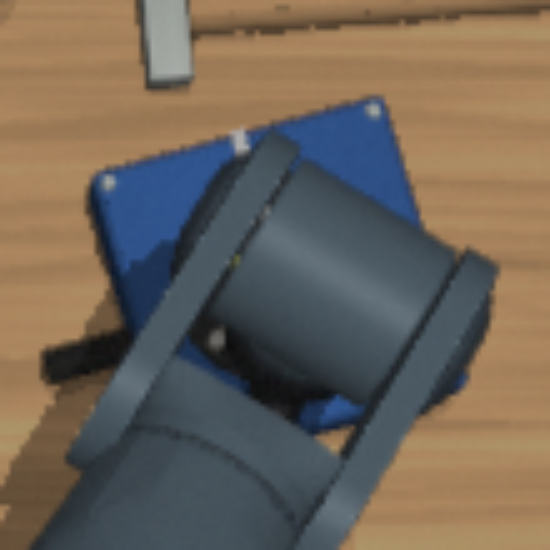

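```bash
python3 -m inch '[[0,0,0,0,0,0,0],[0,0,0,0,0,0,0],[0,0,0,0,0,0,0],[0,0,0,0,0,0,0],[0,0,0,0,0,0,0]]'
python3 - <<'E'
from w import *
o=manip.observe(); f=eyes.grab_frame("wrist"); cv2.imwrite("pics/w3.png",f["img"][:,:,::-1])
print(o["time"],o["eef_pos"],yaw(o)[0])
hsv=cv2.cvtColor(f["img"],cv2.COLOR_RGB2HSV).astype(int);H,S,V=hsv[...,0],hsv[...,1],hsv[...,2]
m=np.zeros((480,640),bool);m[140:320,330:490]=1
bs=blobs((S<60)&(V>140)&m,20)+blobs((abs(H-29)<6)&(S>120)&(V>100)&m,20); print(bs)
# bright corners / pointer
c=cv2.resize(f["img"][130:330,320:510,::-1],None,fx=3,fy=3,interpolation=cv2.INTER_CUBIC); cv2.imwrite("pics/w3c.png",c)
E
```

```text
time: 2.0
eef_pos: [0.4944, -0.1753, 0.1913]
tool_rot: [0.0, 0.789, 0.615, 0.0]
wrist_force: [-0.4, 0.6, 0.6]
gripper_width: 0.001
2.0 [ 0.49442839 -0.17525643  0.19131576] 75.86684928742844
[([480.96, 184.74], 212, [471, 175, 19, 19]), ([362.73, 208.42], 404, [343, 195, 42, 29]), ([456.15, 210.83], 453, [435, 197, 42, 29]), ([409.2, 236.44], 786, [393, 221, 33, 32]), ([373.38, 256.1], 159, [361, 249, 23, 17]), ([449.9, 261.41], 402, [431, 248, 37, 27]), ([349.29, 267.98], 150, [341, 262, 20, 13]), ([404.59, 285.48], 414, [397, 265, 15, 42]), ([410.81, 179.76], 764, [402, 155, 19, 52])]
```

View pics/w3c.png

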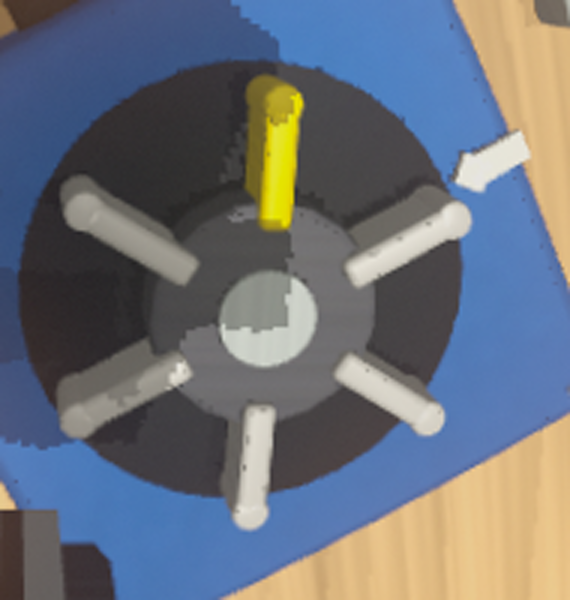

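Run:
```python
from w import *
o=manip.observe(); f=eyes.grab_frame("wrist")
print(o["eef_pos"])
C=[(456,219),(428,416),(250,513),(78,420),(82,211),(284,103)]
P=[(320+a/3,130+b/3) for a,b in C]
q=np.array([wonz(f,o,*p,.086)[:2] for p in P]);a=q.mean(0);print(q.round(4),a,np.linalg.norm(q-a,axis=1).round(4),np.degrees(np.arctan2(*(q-a)[:,::-1].T)).round(1))
p=[wonz(f,o,320+a_/3,130+b/3,.063)[:2] for a_,b in((457,182),(522,143))]
for x in p: print("ptr",x,np.linalg.norm(x-a),np.degrees(np.arctan2(x[1]-a[1],x[0]-a[0])))
```

```text
[ 0.49445661 -0.17514569  0.19129759]
[[ 0.6049 -0.1753]
 [ 0.5914 -0.2249]
 [ 0.5414 -0.2395]
 [ 0.5042 -0.203 ]
 [ 0.5168 -0.1527]
 [ 0.5675 -0.1389]] [ 0.55435588 -0.18904857] [0.0524 0.0516 0.0521 0.052  0.0523 0.0519] [  15.2  -44.1 -104.4 -164.5  136.    75.3]
ptr [ 0.61495738 -0.17303989] 0.06268029820213185 14.797412969800295
ptr [ 0.63529545 -0.16656953] 0.08400309909551165 15.521364807564087
```

```bash
python3 -m inch '[[0,1.5,1,-30,0,0,0],[0,1.5,1,-60,0,0,0],[0,1.5,1,-85,0,0,0],[0,1.5,1,-95,0,0,0],[0,1.5,1,-95,0,0,0]]'; python3 -m inch '[[0,0,0,-6,0,0,0],[0,0,0,-12,0,0,0],[0,0,0,-18,0,0,0],[0,0,0,-22,0,0,0],[0,0,0,-22,0,0,0]]'
python3 - <<'E'
from w import *
o=manip.observe(); f=eyes.grab_frame("wrist"); cv2.imwrite("pics/w4.png",f["img"][:,:,::-1]);print(o["time"],o["eef_pos"],yaw(o)[0],o["wrist_force"])
A=np.array([.553,-.189])
for b in range(160,100,-5):
    c=lambda x:np.array([np.cos(np.radians(x)),np.sin(np.radians(x))])
    print(b,((c(b)-c(165.3))*59).round(1),round(np.radians(b-165.3),3))
E
```

```text
time: 2.6
eef_pos: [0.4952, -0.1734, 0.095]
tool_rot: [-0.001, 0.789, 0.615, -0.001]
wrist_force: [-0.0, -0.6, 0.6]
gripper_width: -0.002
time: 3.1
eef_pos: [0.4957, -0.1737, 0.0737]
tool_rot: [-0.001, 0.789, 0.615, -0.0]
wrist_force: [1.4, -0.0, -0.7]
gripper_width: 0.0
3.1 [ 0.4956717  -0.17372908  0.07373002] 75.9051706987834 [ 1.36351755 -0.03406462 -0.65831577]
160 [1.6 5.2] -0.093
155 [ 3.6 10. ] -0.18
150 [ 6.  14.5] -0.267
145 [ 8.7 18.9] -0.354
140 [11.9 23. ] -0.442
135 [15.3 26.7] -0.529
130 [19.1 30.2] -0.616
125 [23.2 33.4] -0.703
120 [27.6 36.1] -0.791
115 [32.1 38.5] -0.878
110 [36.9 40.5] -0.965
105 [41.8 42. ] -1.052
```

View pics/w4.png

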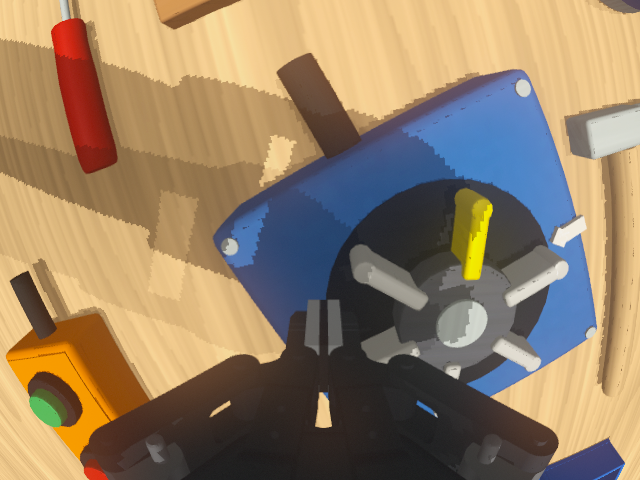

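The tip sits in the gap, between the lobes at about (360,260) and (390,350). I'll start the push along the arc.

```bash
python3 -m inch '[[0,1.2,4.2,0,0,0,-0.075],[0,2.7,8,0,0,0,-0.145],[0,4.4,11.6,0,0,0,-0.21],[0,6.5,15.3,0,0,0,-0.282],[0,8.7,18.9,0,0,0,-0.354]]'; python3 -c "
from w import *
o=manip.observe();print(o['time'],o['eef_pos'],o['wrist_force'],yaw(o)[0])"
```

```text
time: 3.65
eef_pos: [0.5045, -0.1556, 0.0746]
tool_rot: [0.0, 0.885, 0.466, -0.001]
wrist_force: [-3.6, -2.8, 1.2]
gripper_width: -0.001
3.65 [ 0.50446005 -0.15563006  0.07458244] [-3.56347878 -2.79934214  1.18169761] 55.49096862269892
```

```bash
python3 -m inch '[[0,2.5,3.3,0,0,0,-0.07],[0,5.2,6.4,0,0,0,-0.14],[0,8.1,9.3,0,0,0,-0.21],[0,11.2,12,0,0,0,-0.28],[0,14.5,14.5,0,0,0,-0.35]]'; python3 -c "
from w import *
o=manip.observe();f=eyes.grab_frame('wrist'); cv2.imwrite('pics/w5.png',f['img'][:,:,::-1]);print(o['time'],o['eef_pos'],o['wrist_force'],yaw(o)[0])"
```

```text
time: 4.15
eef_pos: [0.5189, -0.1404, 0.0745]
tool_rot: [-0.0, 0.953, 0.304, -0.001]
wrist_force: [-1.7, -0.8, 0.5]
gripper_width: -0.0
4.15 [ 0.5188758  -0.1404163   0.07445032] [-1.68721682 -0.82546171  0.49023937] 35.411182560968996
```

View pics/w5.png

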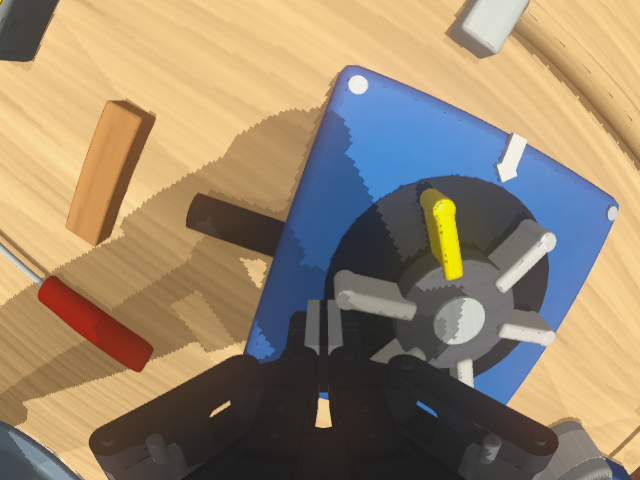

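```bash
python3 -m inch '[[0,2.6,1.8,0,0,0,-0.05],[0,5.2,3.2,0,0,0,-0.1],[0,8,4.6,0,0,0,-0.16],[0,10.8,6,0,0,0,-0.21],[0,13.7,7,0,0,0,-0.26]]'; python3 -c "
from w import *
o=manip.observe();f=eyes.grab_frame('wrist'); cv2.imwrite('pics/w6.png',f['img'][:,:,::-1]);print(o['time'],o['eef_pos'],o['wrist_force'],yaw(o)[0])"
```

```text
time: 4.7
eef_pos: [0.5333, -0.1336, 0.0746]
tool_rot: [0.0, 0.984, 0.179, 0.0]
wrist_force: [-0.2, 0.0, -0.2]
gripper_width: 0.001
4.7 [ 0.53327248 -0.13361215  0.07458924] [-0.17420402  0.00400006 -0.23281001] 20.62868459080892
```

View pics/w6.png

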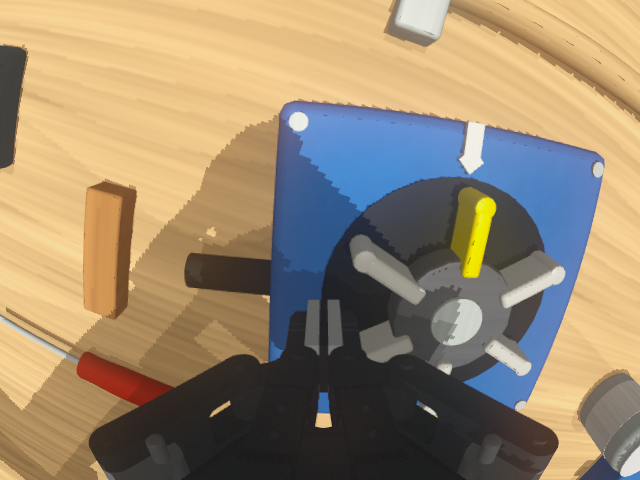

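The wheel snapped over: the yellow lobe, at about (485,205), is near the pointer at (471,172), and there is no force on the tip. I'll lift and check.

```bash
python3 -m inch '[[0,0,0,15,0,0,0],[0,0,0,40,0,0,0],[0,0,0,80,0,0,0],[0,0,0,110,0,0,0],[0,0,0,110,0,0,0]]'; python3 -m inch '[[0,-20,10,0,0,0,0],[0,-40,30,10,0,0,0],[0,-40,50,10,0,0,0],[0,-40,50,10,0,0,0],[0,-40,50,10,0,0,0]]';python3 -c "
from w import *
o=manip.observe();f=eyes.grab_frame('wrist'); cv2.imwrite('pics/w7.png',f['img'][:,:,::-1]);print(o['time'],o['eef_pos'],o['wrist_force'],yaw(o)[0])"
```

```text
time: 5.25
eef_pos: [0.536, -0.1351, 0.1912]
tool_rot: [0.003, 0.984, 0.18, 0.005]
wrist_force: [0.7, -0.1, 1.1]
gripper_width: -0.005
time: 5.75
eef_pos: [0.4928, -0.0836, 0.1944]
tool_rot: [0.0, 0.984, 0.18, 0.0]
wrist_force: [0.6, -0.8, -0.2]
gripper_width: -0.001
5.75 [ 0.49284222 -0.08362055  0.19440927] [ 0.61861345 -0.7541961  -0.17577704] 20.752622722617872
```

View pics/w7.png

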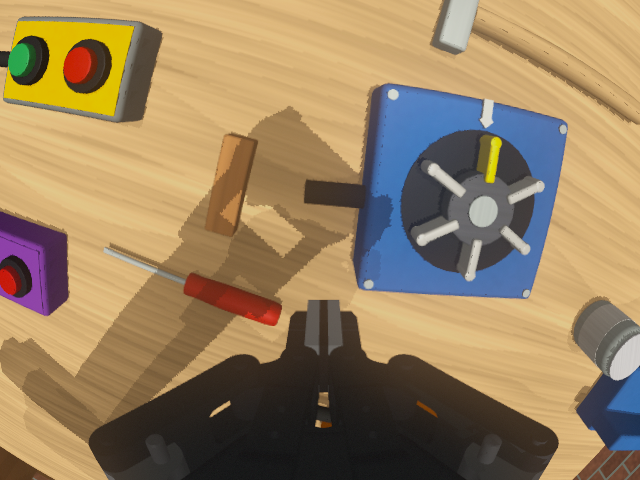

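```bash
python3 -c "
from w import *
o=manip.observe();f=eyes.grab_frame('wrist'); im=f['img']; print(o['eef_pos'])
P=[(495,144),(541,186),(524,250),(470,276),(421,240),(431,168)]
q=np.array([wonz(f,o,*p,.086)[:2] for p in P]);a=q.mean(0);print(a,np.degrees(np.arctan2(*(q-a)[:,::-1].T)).round(1))
p=wonz(f,o,487,127,.063)[:2]; print(np.degrees(np.arctan2(*(p-a)[::-1])))
for u,v in((27,60),(85,65)): print(wonz(f,o,u,v,.072))
"
```

```text
[ 0.49298144 -0.08394437  0.19434014]
[ 0.55396656 -0.18925271] [  15.7  -45.  -105.3 -163.6  135.5   75.5]
13.606788099462683
[0.55173929 0.21442001 0.072     ]
[0.55829995 0.1429762  0.072     ]
```

```bash
python3 -m inch '[[0,8,45,0,0,0,0],[0,16,90,0,0,0,0],[0,24,135,0,0,0,0],[0,32,180,0,0,0,0],[0,40,225,0,0,0,0]]'; python3 -m inch '[[0,8,45,0,0,0,0],[0,16,87,0,0,0,0],[0,16,87,0,0,0,0],[0,16,87,0,0,0,0],[0,16,87,0,0,0,0]]';python3 -m inch '[[0,0,0,0,0,0,0],[0,0,0,0,0,0,0],[0,0,0,0,0,0,0],[0,0,0,0,0,0,0],[0,0,0,0,0,0,0]]';python3 -c "
from w import *
o=manip.observe();f=eyes.grab_frame('wrist'); cv2.imwrite('pics/w8.png',f['img'][:,:,::-1]);print(o['time'],o['eef_pos'],yaw(o)[0],wproj(f,o,[.55,.229,.072]))
hsv=cv2.cvtColor(f['img'],cv2.COLOR_RGB2HSV).astype(int);H,S,V=hsv[...,0],hsv[...,1],hsv[...,2]
for b in blobs((abs(H-65)<15)&(S>100)&(V>90),200)+blobs(((H<8)|(H>172))&(S>140)&(V>90),200): print(b,wonz(f,o,*b[0],.072))
"
```

```text
time: 6.35
eef_pos: [0.5335, 0.1426, 0.1942]
tool_rot: [0.0, 0.984, 0.179, -0.0]
wrist_force: [-0.6, -0.7, 0.3]
gripper_width: -0.0
time: 6.85
eef_pos: [0.5491, 0.2272, 0.1939]
tool_rot: [0.0, 0.984, 0.179, -0.0]
wrist_force: [-0.3, 0.6, -0.3]
gripper_width: -0.001
time: 7.35
eef_pos: [0.549, 0.2283, 0.1944]
tool_rot: [0.0, 0.984, 0.179, 0.0]
wrist_force: [0.1, -0.8, 0.0]
gripper_width: -0.003
7.35 [0.54895809 0.22827254 0.19435182] 20.656613719095418 (np.float64(321.3828124143667), np.float64(229.66185315565045))
([28.08, 225.89], 4912, [0, 145, 53, 244]) [0.45790512 0.49198344 0.072     ]
([322.46, 224.65], 872, [302, 210, 39, 33]) [0.5539373  0.22962129 0.072     ]
([36.27, 79.51], 972, [22, 59, 30, 43]) [0.59302847 0.50793934 0.072     ]
([414.22, 254.01], 1024, [396, 237, 37, 35]) [0.55705714 0.1543518  0.072     ]
```

View pics/w8.png

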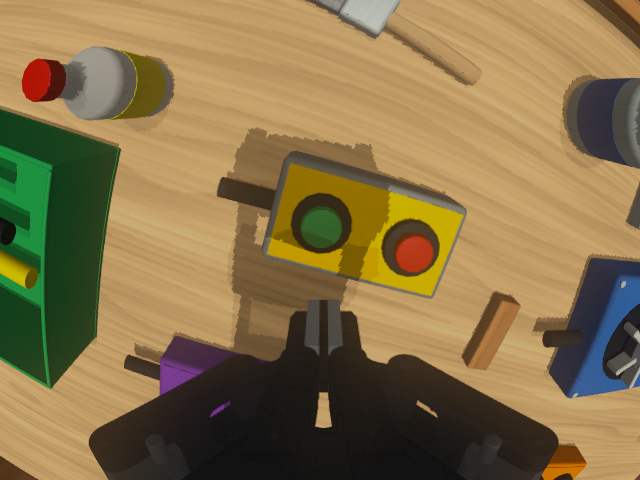

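```bash
python3 -m inch '[[0,2,1,-35,0,0,0],[0,2,1,-70,0,0,0],[0,2,1,-100,0,0,0],[0,2,1,-112,0,0,0],[0,2,1,-112,0,0,0]]'; python3 -m inch '[[0,0,0,-3,0,0,0],[0,0,0,-6,0,0,0],[0,0,0,-9,0,0,0],[0,0,0,-12,0,0,0],[0,0,0,-14,0,0,0]]'; python3 -c "
from w import *
o=manip.observe();print(o['eef_pos'],o['wrist_force'])"
```

```text
time: 7.9
eef_pos: [0.5497, 0.2292, 0.0805]
tool_rot: [0.0, 0.984, 0.179, -0.002]
wrist_force: [-0.2, 0.2, -0.2]
gripper_width: -0.003
time: 8.4
eef_pos: [0.5516, 0.2296, 0.069]
tool_rot: [-0.0, 0.984, 0.179, 0.001]
wrist_force: [-0.1, 0.3, 3.2]
gripper_width: 0.002
[0.5516468  0.22964024 0.06897969] [-0.06353832  0.34369834  3.24245057]
```

```bash
python3 -m inch '[[0,0,0,-1,0,0,0],[0,0,0,-2,0,0,0],[0,0,0,-2.5,0,0,0],[0,0,0,-3,0,0,0],[0,0,0,-3,0,0,0]]'; python3 -c "
from w import *
o=manip.observe();f=eyes.grab_frame('wrist'); cv2.imwrite('pics/w9.png',f['img'][:,:,::-1]);print(o['eef_pos'],o['wrist_force'])"
```

```text
time: 8.9
eef_pos: [0.5516, 0.2296, 0.0661]
tool_rot: [-0.0, 0.984, 0.179, 0.001]
wrist_force: [0.2, 1.2, 6.4]
gripper_width: 0.004
[0.5516479  0.22963162 0.06605672] [0.23056114 1.15167739 6.43308353]
```

```bash
python3 -m inch '[[0,0,0,-0.5,0,0,0],[0,0,0,-1,0,0,0],[0,0,0,-1.5,0,0,0],[0,0,0,-1.5,0,0,0],[0,0,0,-1.5,0,0,0]]'
```

```text
time: 9.45
eef_pos: [0.5517, 0.2297, 0.0659]
tool_rot: [0.0, 0.984, 0.18, 0.001]
wrist_force: [-3.9, -1.6, 13.2]
gripper_width: 0.004
```

The button has bottomed: z stays at 66 mm while the force rises to 13 N. I'll release it and check.

```bash
python3 -m inch '[[0,0,0,4,0,0,0],[0,0,0,10,0,0,0],[0,0,0,30,0,0,0],[0,0,0,70,0,0,0],[0,0,0,110,0,0,0]]'; python3 -m inch '[[0,-30,-35,20,0,0,0],[0,-60,-70,20,0,0,0],[0,-90,-105,20,0,0,0],[0,-120,-140,20,0,0,0],[0,-120,-140,20,0,0,0]]'; python3 -m inch '[[0,0,0,0,0,0,0],[0,0,0,0,0,0,0],[0,0,0,0,0,0,0],[0,0,0,0,0,0,0],[0,0,0,0,0,0,0]]'; python3 -c "
from w import *
for n in('top','wrist'):
    f=eyes.grab_frame(n); cv2.imwrite('pics/%s10.png'%n,f['img'][:,:,::-1])"
```

```text
time: 9.95
eef_pos: [0.549, 0.229, 0.1729]
tool_rot: [0.0, 0.984, 0.179, -0.003]
wrist_force: [0.4, -0.3, -0.2]
gripper_width: -0.001
time: 10.45
eef_pos: [0.4267, 0.0873, 0.1916]
tool_rot: [-0.0, 0.984, 0.178, -0.002]
wrist_force: [0.4, 0.0, -1.2]
gripper_width: 0.001
time: 10.95
eef_pos: [0.4312, 0.0899, 0.1937]
tool_rot: [-0.0, 0.984, 0.18, -0.0]
wrist_force: [0.7, 0.1, -0.0]
gripper_width: 0.001
```

View pics/top10.png

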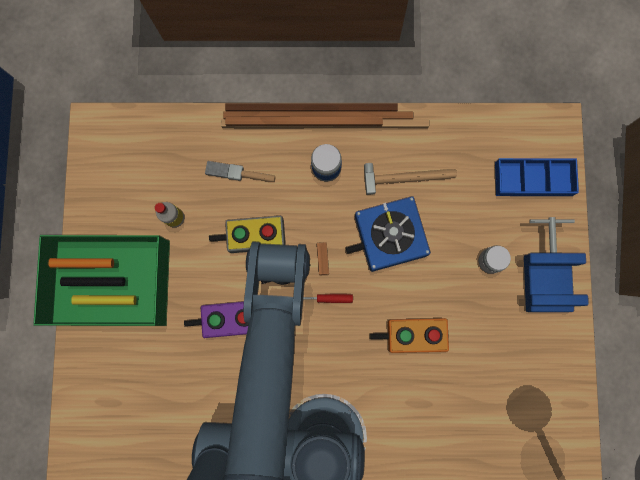

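View pics/wrist10.png

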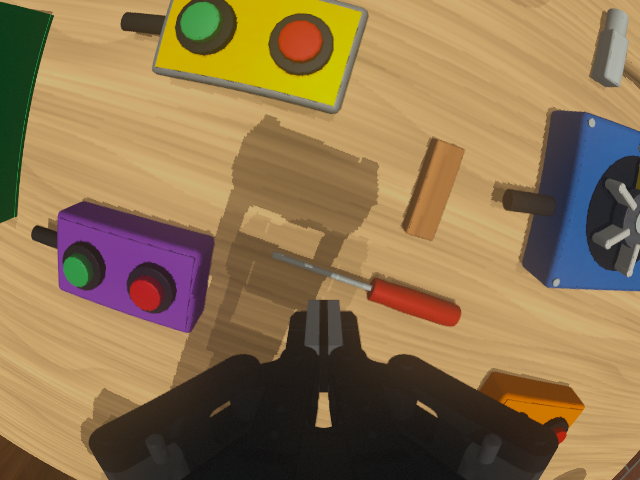

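The top view shows the yellow lobe, at about (390,215), at the pointer, and the green button is up again. The loose items are where they were, and the arm is clear of everything. I'll hand in.

```bash
python3 -c "
from rig import manip
print(manip.sign_off())"
```

```text
the job is handed in; nothing more can be done
None
```

The dust extraction job is done and handed in at about 11 s of robot time.

- **Wheel:** It started one click short. With the shut fingertips I pushed one lobe clockwise through that click at about 4 N in the readings, and the wheel snapped home. Afterwards the yellow lobe measured 15.7° in the world frame. The pointer measured about 15° before the push and 13.6° in a rougher check after it. I put that spread down to picking error, and the last top view shows the lobe at the pointer.
- **Green button:** I pressed it only after the wheel was set. It bottomed out with the tip at 66 mm above the bench, the force rising to 13 N without further travel, and it looked fully up again in the last pictures.
- **Rest of the bench:** I never touched the red button, and in the final top view the visible loose items were where they started (the arm hid part of the screwdriver, but the wrist picture showed it in place). The arm ended clear of everything.

Early on, the wrist camera put the wheel axis about 9 mm off the top camera's estimate. The arm was still settling when I took that picture. Once it had settled the two agreed to about 4 mm. I also put the green button's centre at 0.552, 0.230, because the camera estimates of it differed by up to about 6 mm.

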